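# Put the flux bottles away under fume extraction

### The job

Open the fume damper by pulling its red knob fully out before you lift any bottle, then with it open put every flux bottle on the bench upright into the divided crate, one to a cell, standing on the crate's floor. When all of them are in, shut the damper by pushing the knob fully home; leave the other tools and things on the bench where they are.

Things in the scene. Friction and masses are not known exactly. Their poses are not given: they have to be found in the camera images.
- damper (a joint): The slide knob of the fume damper: 0 = pushed home, 0.045 m = pulled fully out (its stop). It slides horizontally, straight out of the front of the damper box (along the box's own -x). A sprung detent holds it at both ends: it takes about 6 N to move, resists up to half travel, then snaps on to the other end by itself; let go short of half way it springs back.
- knob (a point): Centre of the red knob itself: a cylinder of 30 mm diameter and 24 mm length whose axis lies along the pull direction, 75 mm above the bench, on a 12 mm steel rod. With the damper home the knob's centre is 60 mm in front of the green box's front face, so it can be pinched across its diameter from above. x axis = the box's x, so the knob is pulled towards its -x.
- gate: Green damper box of the fume extraction, fixed to the bench, 80 (x) x 130 (y) x 130 mm high, grey duct behind (+x). Origin: centre of its underside; its front, with the knob, faces its own -x; z up.
- crate: Wooden crate fixed to the bench, 128 (x) x 188 (y) x 35 mm high, walls, dividers and floor 4 mm thick, divided into 2 (along x) x 3 (along y) open cells, each 58 x 57 mm inside, cell centres at x = -0.031, +0.031 and y = -0.0613, 0, +0.0613 in the crate's frame. Origin: centre of its underside; z up.
- bottle1: Squat amber glass flux bottle with black cap and paper label, about 90 g: body 46 mm diameter up to 34 mm, shoulder sloping in to a short neck, cap 30 mm diameter from 43 to 66 mm above the base (grip the cap). Starts upright on the bench. Origin: centre of its underside; z along the bottle towards the cap. Some of the six bottles may be absent.
- bottle2: Squat amber glass flux bottle with black cap and paper label, about 90 g: body 46 mm diameter up to 34 mm, shoulder sloping in to a short neck, cap 30 mm diameter from 43 to 66 mm above the base (grip the cap). Starts upright on the bench. Origin: centre of its underside; z along the bottle towards the cap. Some of the six bottles may be absent.
- bottle3: Squat amber glass flux bottle with black cap and paper label, about 90 g: body 46 mm diameter up to 34 mm, shoulder sloping in to a short neck, cap 30 mm diameter from 43 to 66 mm above the base (grip the cap). Starts upright on the bench. Origin: centre of its underside; z along the bottle towards the cap. Some of the six bottles may be absent.
- bottle4: Squat amber glass flux bottle with black cap and paper label, about 90 g: body 46 mm diameter up to 34 mm, shoulder sloping in to a short neck, cap 30 mm diameter from 43 to 66 mm above the base (grip the cap). Starts upright on the bench. Origin: centre of its underside; z along the bottle towards the cap. Some of the six bottles may be absent.
- bottle5: Squat amber glass flux bottle with black cap and paper label, about 90 g: body 46 mm diameter up to 34 mm, shoulder sloping in to a short neck, cap 30 mm diameter from 43 to 66 mm above the base (grip the cap). Starts upright on the bench. Origin: centre of its underside; z along the bottle towards the cap. Some of the six bottles may be absent.
- bottle6: Squat amber glass flux bottle with black cap and paper label, about 90 g: body 46 mm diameter up to 34 mm, shoulder sloping in to a short neck, cap 30 mm diameter from 43 to 66 mm above the base (grip the cap). Starts upright on the bench. Origin: centre of its underside; z along the bottle towards the cap. Some of the six bottles may be absent.
- file: Small file lying on the bench, 140 mm long (x), 12 mm wide, wooden handle towards -x; origin under its middle. Leave alone.
- pliers: Pliers with red handles lying on the bench, about 150 mm long (x), 60 mm wide, 10 mm high; origin near the middle. Leave alone.
- hammer: Small hammer lying on the bench, 200 mm long (x). Leave alone.
- charcoal: Black charcoal soldering block, 70 x 100 x 25 mm. Leave alone.
- firebrick: Grey firebrick, 80 x 120 x 30 mm. Leave alone.
- bowl: Steel bowl, 100 mm across, 35 mm high. Leave alone.
- ringtin: Shut round brass tin, 60 mm across, 18 mm high. Leave alone.
Not all that is in view belongs to the job. Leave any purple or yellow look-alike of the bottle4 alone.

How it is judged:
By the outcome, as a careful person would: the job done as asked, in the order asked, and still so for the second after the job is handed in, with the robot touching nothing.
Of bottle1, bottle2, bottle3, bottle4, bottle5, bottle6 only 4 to 6 are there at a start; the rules pass over those that are not, and their reading is None.
At some moment in a run one of bottle1, bottle2, bottle3, bottle4, bottle5, bottle6 may be knocked a few centimetres aside while the robot is not near it.
Once in a run the grip may slacken for a moment while it holds something.
It also fails if it takes over 210 s, if anything falls off the work surface, if the arm or the gripper's body presses on something with over 40 N, if the wrist force passes 120 N, or if a joint passes its speed limit or range.

### The arm

A 7-joint arm with a two-finger parallel gripper is mounted at the origin on the work surface. World frame = base frame: x ahead of the robot, y to its left, z up, the work surface at z = 0. Lengths are in m, angles in rad, forces in N, time in s.
With the tool pointing down it reaches from about 0.425 to 0.925 m from the base axis. Payload 6.8 kg.
Tool frame: the origin (TCP) lies midway between the tips of the shut fingers; the grasp point (between the pads) lies 19 mm behind it (bot.hold_point_z is the distance from the TCP to the grasp point, in m); z points along the fingers, y is the line along which they close (so a half turn about z gives the same grasp; the last joint's range is limited). The gripper opens to 85 mm and grips with 20 to 120 N. Pads are 22 mm wide; open, the fingers measure 114 mm over their backs; the gripper's body (76 mm by 85 mm) begins 54 mm behind the grasp point. The pads swing forward as they close: fully open they stand 13 mm farther back than shut.
Start: joints at [-1.369, 0.477, 0.022, 1.555, -0.011, 1.109, -0.083], TCP at [0.206, 0.643, 0.231] pointing down, gripper open.
Joint ranges: [-2.96, 2.96], [-0.34, 2.1], [-1.41, 1.46], [0.24, 2.44], [-1.37, 4.51], [0.17, 1.92], [-2.96, 2.96]. Speed limits (rad/s): [2.39, 2.39, 3.14, 3.14, 3.14, 3.14, 3.14].

### API

Orientations are given as a unit quaternion [w, x, y, z].
In Python, from station import bot gives the robot as it stands. The module is installed in compiled form; this text tells all that it offers.
- The arm moves only by the tool step_arm, never from a script. Its argument "increments" is a list that holds one entry, the list of rows, each a list of 7 numbers: the opening, from -1 (shut) to 1 (fully open), then the shift along the tool's x, y, z in mm, then the turn, a rotation vector about the tool's x, y, z in degrees. In form: [[[grip, x, y, z, ax, ay, az], ...]]. A call has 1 to 10 rows; each row is the pose to reach, as a shift and turn from the pose commanded when the call began, along the tool's axes at that moment; what a row does not reach only later rows make up. A row lasts 1/12 s, in which the tool goes at most 41.7 mm and 7.16 degrees, less where a joint would pass 70% of its speed; a pose out of reach is approached as far as the arm can. A call with a gripper value outside its range is refused whole. The fingers move at their own pace and stop on an object; "force" is the grip in N (left out, the last holds). Time passes only in rows, so rows that repeat a pose let the fingers close. It gives the time, the measured TCP pose, the force, the opening and the grip force at its end, in the units of the state.
- bot.get_obs(): the state, without advancing time (a new reading comes with each control period).
- bot.read_camera(name): name is "scene" or "top"; returns a dict with "image" (420x560x3 uint8, red, green, blue), "camera_matrix" (3x3 intrinsics, pixels), "R" (3x3) and "t" (3): a world point X has camera coordinates R X + t. Camera axes: x right, y down, z forward; pixel columns grow to the right and rows downward; lengths in m; the calibration is good to about 2 mm. A picture is of the moment at which its call begins. There is no depth.
- bot.hand_in(): hands the job in; it is judged then, once.
The state is a dict: "t": time; "q": joint angles; "joint_vel": joint speeds; "joint_torque": joint torques, N m; "eef_pos": TCP position; "tool_rot": TCP orientation; "contact_force": force on the tool from outside, world axes, zero at the start; "torque": the same for the moment, N m; "gripper_width": opening from 0.0 (shut) to 1.0 (fully open); "grasp_force": force on a finger pad.
Only numpy, scipy, OpenCV 4.12 (cv2) and the standard library are available. Lean on these libraries where they do the work, as an engineer would, in place of code of your own. Each camera call takes 0.05 s, during which the arm holds its last target. There are 200 camera calls.

## Working session

There is one attempt and no reset: what is moved stays moved. The work goes in short steps, Python scripts to look and compute and a tool call to move; the robot and the scene stay as the last step left them, time stands still between calls to the robot, and variables do not carry over. Pictures are saved under pics/ and viewed, at most 14 in all, crops included, and the job is handed in when it is done.

Besides the shell and the picture viewer there is one more tool, called after "Call:" by a JSON object that holds its "api" and its "payload", one argument or row to a line. step_arm: Moves the arm, as the interface text tells. Its arguments: {"type":"object","properties":{"increments":{"type":"array"},"force":{"type":"number"}},"required":["increments"]}

```bash
mkdir -p pics
cat > h.py <<'E'
import numpy as np,cv2
from station import bot
def snap(name,fn=None):
    c=bot.read_camera(name)
    np.savez('cam_'+name,K=c['camera_matrix'],R=c['R'],t=c['t'])
    if fn: cv2.imwrite('pics/'+fn,c['image'][:,:,::-1])
    return c
def ray(name,u,v,z):
    c=np.load(f'cam_{name}.npz'); R,t,K=c['R'],c['t'],c['K']
    o=-R.T@t; d=R.T@np.linalg.solve(K,[u,v,1.]); return o+d*(z-o[2])/d[2]
def proj(name,X):
    c=np.load(f'cam_{name}.npz'); p=c['K']@(c['R']@np.array(X,float)+c['t']); return p[:2]/p[2]
E
python3 - <<'E'
from h import *
for n in('scene','top'):
    c=snap(n,n+'0.png'); print(n,c['camera_matrix'].round(1).tolist(),(-c['R'].T@c['t']).round(3),c['R'].round(2).tolist())
print(bot.get_obs())
E
```

```text
scene [[419.9, 0.0, 278.2], [0.0, 419.9, 207.1], [0.0, 0.0, 1.0]] [1.278 0.035 0.866] [[-0.05, 1.0, 0.01], [0.71, 0.04, -0.71], [-0.71, -0.03, -0.71]]
top [[449.0, 0.0, 277.0], [0.0, 449.0, 210.9], [0.0, 0.0, 1.0]] [ 0.298 -0.006  1.174] [[-0.0, -1.0, 0.0], [-0.98, 0.0, -0.21], [0.21, -0.0, -0.98]]
{'t': 0.1, 'q': array([-1.3691148 ,  0.47773758,  0.02233331,  1.5563349 , -0.01149357,
        1.10930485, -0.08307947]), 'joint_vel': array([-0.00110869, -0.00203845,  0.00199129, -0.00185155, -0.00028965,
        0.0004213 , -0.0017695 ]), 'joint_torque': array([ 5.21866328e-03, -5.97759676e+01,  1.61400408e+00, -2.81953883e+01,
        1.28867046e-02,  5.00813607e-03,  4.88600179e-06]), 'eef_pos': array([0.20561929, 0.64236468, 0.23041672]), 'tool_rot': array([-6.69587405e-05,  1.54246475e-01,  9.88032054e-01, -8.25586629e-04]), 'contact_force': array([ 1.00563672, -0.51624656,  0.33147834]), 'torque': array([ 0.00698028, -0.01558805,  0.01796993]), 'grasp_force': 0.0, 'gripper_width': 0.9995942505770679}
```

View pics/top0.png

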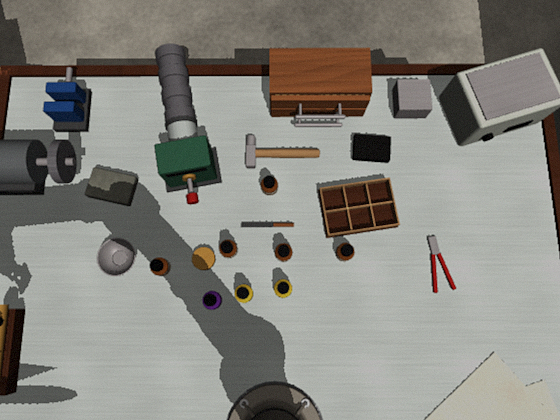

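View pics/scene0.png

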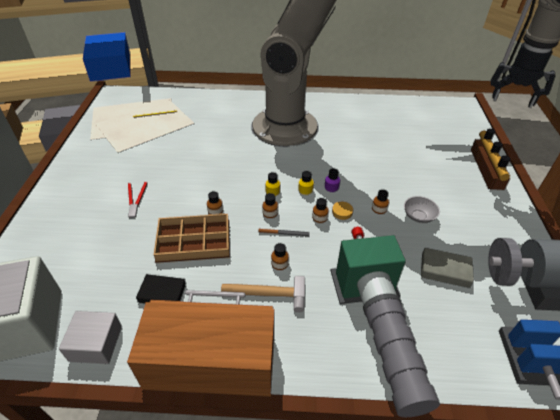

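The top view shows five amber bottles with caps near (269,183), (228,247), (284,251), (345,251) and (160,266). The look-alikes are yellow at (244,292) and (283,288), and purple at (212,299). The knob is at (193,197) and the crate is around (358,206). I'll enlarge this area to read it more precisely.

Run:
```python
from h import *
t=cv2.imread('pics/top0.png');s=cv2.imread('pics/scene0.png')
cv2.imwrite('pics/topc.png',cv2.resize(t[140:310,140:405],None,fx=3,fy=3,interpolation=cv2.INTER_CUBIC))
a=cv2.resize(s[170:300,140:400],None,fx=3,fy=3,interpolation=cv2.INTER_CUBIC)
b=cv2.resize(s[115:195,460:530],None,fx=2.5,fy=2.5,interpolation=cv2.INTER_CUBIC)
o=np.zeros((600,780,3),np.uint8);o[:390]=a;o[395:595,:175]=b;
b=cv2.resize(t[290:410,0:60],None,fx=1.6,fy=1.6);o[395:395+b.shape[0],300:300+b.shape[1]]=b
cv2.imwrite('pics/scenec.png',o)
```

```text
(no output)
```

View pics/topc.png

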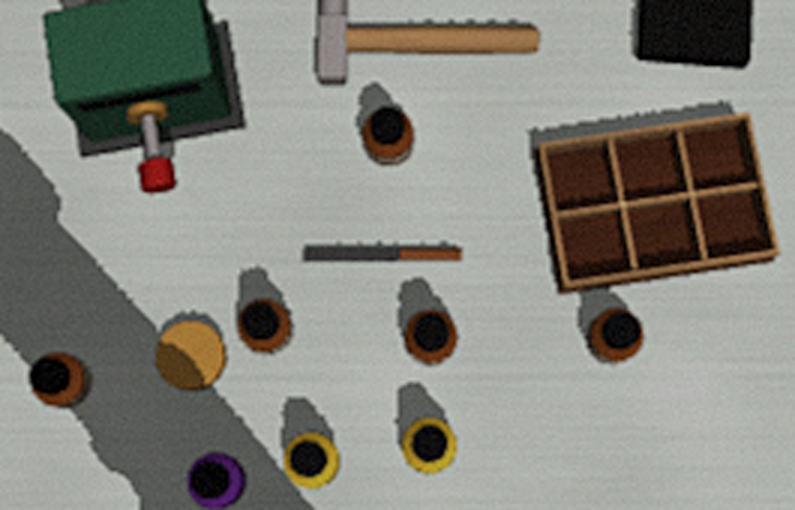

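View pics/scenec.png

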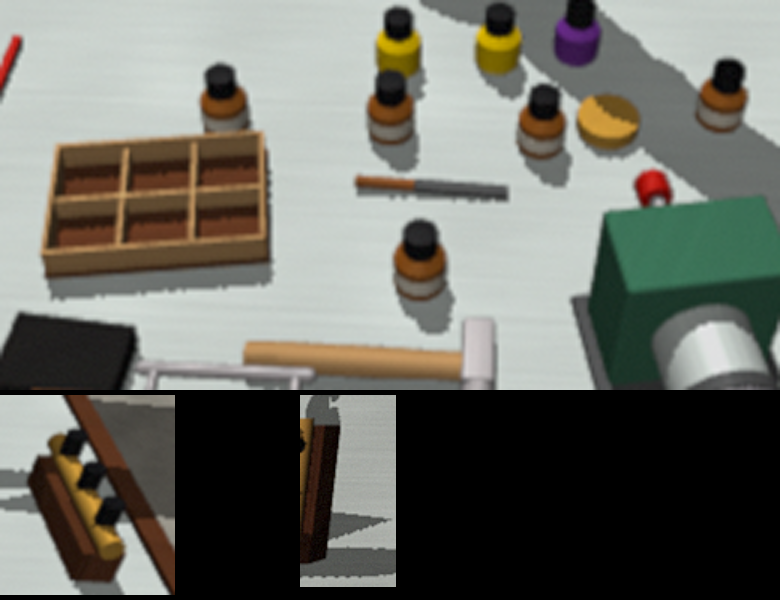

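The crops confirm five amber bottles; the yellow roll on the wooden rack is not a bottle. In the top crop the caps are at (387,126), (261,320), (432,330), (621,328) and (50,376). The knob is at (157,175), and the crate rim corners are at (540,148), (748,115), (777,252) and (562,291).

```bash
cat >> h.py <<'E'
def tc(p,z): return ray('top',(p[0]+.5)/3-.5+140,(p[1]+.5)/3-.5+140,z)
def sc(p,z): return ray('scene',(p[0]+.5)/3-.5+140,(p[1]+.5)/3-.5+170,z)
E
python3 - <<'E'
from h import *
# scene cap tops centre
T=dict(A=(387,126),B=(261,320),C=(432,330),D=(621,328),E=(50,376),Y1=(310,457),Y2=(430,441),P=(215,480))
S=dict(A=(421,232),B=(545,94),C=(391,81),D=(220,75),E=(730,69),Y1=(500,13),Y2=(399,17))
for k in T: print(k,tc(T[k],.066).round(4)[:2], sc(S[k],.066).round(4)[:2] if k in S else '')
print('knob',tc((157,175),.078).round(4),sc((654,186),.08).round(4))
c=[tc(p,.035)[:2] for p in((540,148),(748,115),(777,252),(562,291))]
c2=[sc(p,.035)[:2] for p in((57,143),(264,132),(268,246),(45,254))]
for q in(c,c2):
    q=np.array(q);print('crate',q.round(4).tolist(),q.mean(0).round(4),[np.linalg.norm(q[i]-q[i-1]).round(4) for i in range(4)])
    print([np.degrees(np.arctan2(*(q[a]-q[b])[::-1])).round(1) for a,b in((0,1),(3,2),(1,2),(0,3))])
b=[tc(p,.13)[:2] for p in((57,97),(207,73))];print('box',b,np.degrees(np.arctan2(*(b[0]-b[1])[::-1])))
b2=[sc(p,.13)[:2] for p in((604,211),(757,196),(624,290),(786,272))];print(np.array(b2).round(4).tolist())
E
```

```text
A [0.6141 0.0137] [0.6178 0.0127]
B [0.448 0.118] [0.4493 0.1181]
C [ 0.4391 -0.0234] [ 0.4402 -0.0231]
D [ 0.4401 -0.1796] [ 0.4412 -0.1812]
E [0.4025 0.2901] [0.4059 0.2912]
Y1 [0.3362 0.0761] [0.3382 0.0769]
Y2 [ 0.3486 -0.0211] [ 0.3499 -0.021 ]
P [0.3183 0.1526] 
knob [0.5689 0.2061 0.078 ] [0.569 0.205 0.08 ]
crate [[0.6024, -0.1195], [0.6316, -0.3031], [0.5091, -0.321], [0.476, -0.1352]] [ 0.5548 -0.2197] [np.float64(0.1274), np.float64(0.1859), np.float64(0.1238), np.float64(0.1887)]
[np.float64(99.0), np.float64(100.1), np.float64(8.3), np.float64(7.1)]
crate [[0.5064, -0.3228], [0.482, -0.1373], [0.6145, -0.1161], [0.6333, -0.3008]] [ 0.5591 -0.2193] [np.float64(0.1288), np.float64(0.187), np.float64(0.1342), np.float64(0.1857)]
[np.float64(-82.5), np.float64(-84.2), np.float64(-170.9), np.float64(-170.2)]
box [array([0.62129307, 0.27914157]), array([0.6410741 , 0.15851244])] 99.31260818611413
[[0.642, 0.1537], [0.62, 0.2733], [0.7166, 0.1639], [0.6936, 0.2841]]
```

```bash
cat >> h.py <<'E'
from scipy.spatial.transform import Rotation as Ro
def go(*ts,yaw=None):
    "shifts in mm in present tool axes to world points; yaw = wanted world angle (deg) of tool y"
    o=bot.get_obs(); q=o['tool_rot']; R=Ro.from_quat([q[1],q[2],q[3],q[0]]); M=R.as_matrix()
    print('t',round(o['t'],2),'p',o['eef_pos'].round(4),'w',round(o['gripper_width'],3),'F',o['contact_force'].round(1),'yaw',np.degrees(np.arctan2(M[1,1],M[0,1])).round(2),'tilt',(M[:2,2]*57.3).round(2))
    for t in ts: print(np.round(t,4),'->',(M.T@(np.array(t)-o['eef_pos'])*1e3).round(1))
    if yaw is not None:
        a=np.radians(yaw); G=np.array([[-np.sin(-a+0)*-1*-1,0,0]]*3)
        y=np.array([np.cos(a),np.sin(a),0]);z=np.array([0,0,-1.]);G=np.stack([np.cross(y,z),y,z],1)
        print('turn',np.degrees((R.inv()*Ro.from_matrix(G)).as_rotvec()).round(2))
E
sed -i 's/ G=np.array(\[\[-np.*$//' h.py
python3 - <<'E'
from h import *
go((.570,.2057,.16),(.570,.2057,.054),yaw=99.5)
E
```

```text
t 0.1 p [0.2056 0.6424 0.2304] w 1.0 F [ 1.  -0.5  0.3] yaw 72.25 tilt [-0.02 -0.09]
[0.57   0.2057 0.16  ] -> [-480.1 -304.7   71. ]
[0.57   0.2057 0.054 ] -> [-480.1 -304.5  177. ]
turn [-9.000e-02 -2.000e-02 -2.725e+01]
```

Call:
{"api": "step_arm", "payload": {
  "increments": [
    [[1,-33,-21,5,0,0,-5],[1,-66,-42,10,0,0,-10],[1,-99,-63,15,0,0,-15],[1,-132,-84,20,0,0,-20],[1,-165,-105,25,0,0,-27.2],[1,-198,-126,30,0,0,-27.2],[1,-231,-147,35,0,0,-27.2],[1,-264,-168,40,0,0,-27.2],[1,-297,-189,45,0,0,-27.2],[1,-330,-210,50,0,0,-27.2]]
  ],
  "force": 60
}}

```text
t: 0.93
eef_pos: [0.4568, 0.3404, 0.1809]
tool_rot: [-0.0, -0.082, 0.997, -0.0]
contact_force: [0.3, 0.4, 0.5]
gripper_width: 1.004
grasp_force: 0.0
```

Run:
```python
from h import *
go((.570,.2057,.16),(.570,.2057,.054),yaw=99.5)
```

```text
t 0.93 p [0.4568 0.3404 0.1809] w 1.004 F [0.3 0.4 0.5] yaw 99.45 tilt [-0.02 -0.01]
[0.57   0.2057 0.16  ] -> [ -89.5 -151.5   20.9]
[0.57   0.2057 0.054 ] -> [ -89.6 -151.4  126.9]
turn [-0.01 -0.02 -0.05]
```

Call:
{"api": "step_arm", "payload": {
  "increments": [
    [[1,-18,-30,0,0,0,0],[1,-36,-60,0,0,0,0],[1,-54,-90,0,0,0,0],[1,-72,-120,10,0,0,0],[1,-90,-151,20,0,0,0],[1,-90,-151,50,0,0,0],[1,-90,-151,80,0,0,0],[1,-90,-151,110,0,0,0],[1,-90,-151,127,0,0,0],[1,-90,-151,127,0,0,0]]
  ]
}}

```text
t: 1.77
eef_pos: [0.5664, 0.2067, 0.0499]
tool_rot: [-0.004, -0.082, 0.997, -0.001]
contact_force: [-0.1, 0.9, 0.4]
gripper_width: 0.997
grasp_force: 0.0
```

Run:
```python
from h import *
go((.570,.2057,.054),yaw=99.5)
a=snap('scene')['image'];b=snap('top')['image']
f=lambda i,u,v:cv2.resize(i[v:v+100,u:u+100],None,fx=4,fy=4,interpolation=cv2.INTER_CUBIC)
cv2.imwrite('pics/knob1.png',np.hstack([f(a,310,185),f(b,145,145)])[:,:,::-1])
```

```text
t 1.77 p [0.5664 0.2067 0.0499] w 0.997 F [-0.1  0.9  0.4] yaw 99.45 tilt [-0.43 -0.19]
[0.57   0.2057 0.054 ] -> [-3.4 -1.6 -4.1]
turn [-0.12 -0.45 -0.05]
```

View pics/knob1.png

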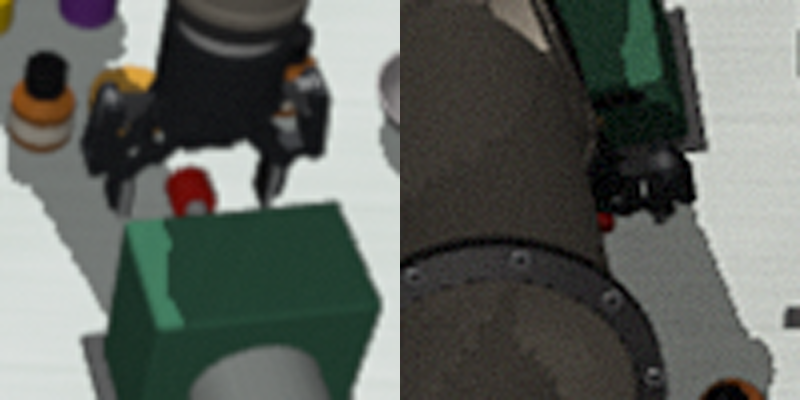

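The knob sits between the fingers, at (190,190) in the left crop. I'll centre on it and close.

Call:
{"api": "step_arm", "payload": {
  "increments": [
    [[1,0,0,0,0,0,0],[-0.3,0,0,0,0,0,0],[-1,0,0,0,0,0,0],[-1,0,0,0,0,0,0],[-1,0,0,0,0,0,0],[-1,0,0,0,0,0,0],[-1,0,0,0,0,0,0],[-1,0,0,0,0,0,0]]
  ],
  "force": 60
}}

```text
t: 2.53
eef_pos: [0.5705, 0.2053, 0.0553]
tool_rot: [0.0, -0.082, 0.997, -0.001]
contact_force: [-0.6, -7.2, 8.4]
gripper_width: 0.334
grasp_force: 58.5
```

Call:
{"api": "step_arm", "payload": {
  "increments": [
    [[-1,7,0,0,0,0,0],[-1,14,0,0,0,0,0],[-1,21,0,0,0,0,0],[-1,28,0,0,0,0,0],[-1,35,0,0,0,0,0],[-1,42,0,0,0,0,0],[-1,46,0,0,0,0,0],[-1,46,0,0,0,0,0],[-1,46,0,0,0,0,0]]
  ]
}}

```text
t: 3.28
eef_pos: [0.5263, 0.1969, 0.0553]
tool_rot: [0.001, -0.081, 0.997, -0.002]
contact_force: [3.5, -9.3, 6.5]
gripper_width: 0.334
grasp_force: 60.7
```

Call:
{"api": "step_arm", "payload": {
  "increments": [
    [[0.6,46,0,0,0,0,0],[0.6,46,0,0,0,0,0],[0.6,46,0,0,0,0,0],[0.6,46,0,-30,0,0,0],[0.6,46,0,-60,0,0,0],[0.6,46,0,-100,0,0,0],[0.6,46,0,-100,0,0,0]]
  ]
}}

```text
t: 3.87
eef_pos: [0.4838, 0.1952, 0.1614]
tool_rot: [0.006, -0.082, 0.997, 0.003]
contact_force: [1.4, 0.9, -0.3]
gripper_width: 0.8
grasp_force: 0.0
```

Run:
```python
from h import *
a=snap('scene')['image'];b=snap('top')['image']
f=lambda i,u,v:cv2.resize(i[v:v+130,u:u+265],None,fx=3,fy=3,interpolation=cv2.INTER_CUBIC)[:290]
cv2.imwrite('pics/open.png',np.vstack([f(a,140,180),f(b,140,170)])[:,:,::-1])
go((.404,.2905,.15),(.404,.2905,.041),yaw=98.5)
```

```text
t 3.97 p [0.4809 0.1939 0.1565] w 0.801 F [ 0.1  0.4 -0.3] yaw 99.44 tilt [0.27 0.15]
[0.404  0.2905 0.15  ] -> [ 60.  107.9   6.4]
[0.404  0.2905 0.041 ] -> [ 60.6 107.6 115.4]
turn [0.11 0.29 0.94]
```

View pics/open.png

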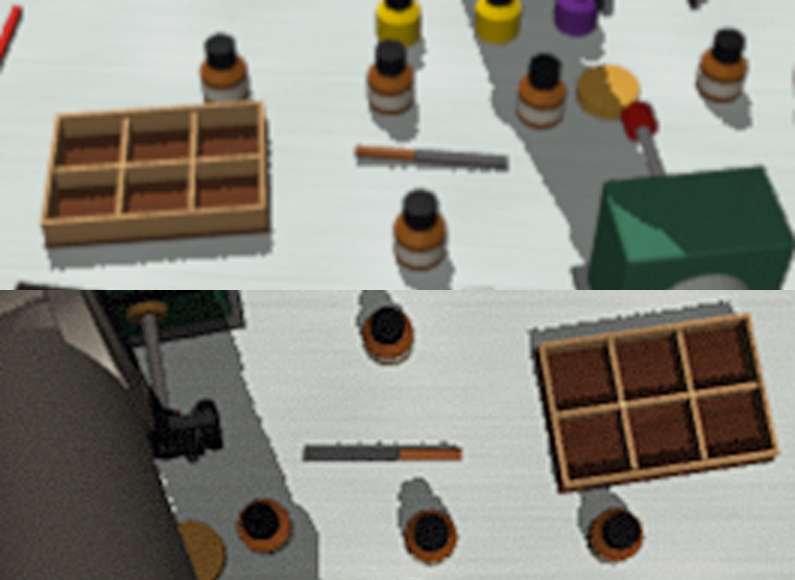

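The damper is open with the knob out at (638,122) in the upper crop, and the bottles are unmoved. My last call repeated the 46 mm shift during release, since shifts restart with each call; it did no harm. I'll check the knob position and refine the crate pose.

Run:
```python
from h import *
print('knob exp',proj('scene',(.526,.198,.075)),'seen',(352.3,220.3))
print('centre top',(tc((624,204),.035)/2+tc((693,193),.035)/2).round(4))
p=[sc(q,.035) for q in((126,193),(194,187))];print('centre scene',((p[0]+p[1])/2).round(4), [tc((624,204),.035)[:2],tc((693,193),.035)[:2]])
c=np.array([.556,-.2195]);a=np.radians(8.4);R=np.array([[np.cos(a),-np.sin(a)],[np.sin(a),np.cos(a)]])
for i in(.031,-.031):
  for j in(.0613,0,-.0613): print((i,j),(c+R@[i,j]).round(4))
```

```text
knob exp [353.26352922 220.39579194] seen (352.3, 220.3)
centre top [ 0.5567 -0.2212  0.035 ]
centre scene [ 0.5574 -0.2187  0.035 ] [array([ 0.55196303, -0.19107314]), array([ 0.56148681, -0.25132546])]
(0.031, 0.0613) [ 0.5777 -0.1543]
(0.031, 0) [ 0.5867 -0.215 ]
(0.031, -0.0613) [ 0.5956 -0.2756]
(-0.031, 0.0613) [ 0.5164 -0.1634]
(-0.031, 0) [ 0.5253 -0.224 ]
(-0.031, -0.0613) [ 0.5343 -0.2847]
```

Call:
{"api": "step_arm", "payload": {
  "increments": [
    [[0.6,20,36,2,0,0,0],[0.6,40,72,4,0,0,0],[0.6,60,108,10,0,0,0],[0.6,60,108,40,0,0,0],[0.6,60,108,70,0,0,0],[0.6,60,108,70,0,0,0]]
  ]
}}

```text
t: 4.47
eef_pos: [0.3983, 0.2879, 0.0792]
tool_rot: [-0.004, -0.084, 0.996, -0.003]
contact_force: [-1.0, -1.2, -0.1]
gripper_width: 0.797
grasp_force: 0.0
```

Run:
```python
from h import *
go((.404,.2905,.041),(.404,.2905,.15),yaw=98.5)
```

```text
t 4.47 p [0.3983 0.2879 0.0792] w 0.797 F [-1.  -1.2 -0.1] yaw 99.59 tilt [-0.42 -0.36]
[0.404  0.2905 0.041 ] -> [-6.4  1.8 38.1]
[0.404  0.2905 0.15  ] -> [ -5.5   1.3 -70.9]
turn [-0.29 -0.47  1.09]
```

Call:
{"api": "step_arm", "payload": {
  "increments": [
    [[0.6,-3,2,20,0,0,0],[0.6,-3,2,38,0,0,0],[0.6,-3,2,38,0,0,0],[0.6,-3,2,38,0,0,0]]
  ]
}}

```text
t: 4.8
eef_pos: [0.4045, 0.2913, 0.0462]
tool_rot: [-0.001, -0.082, 0.997, -0.001]
contact_force: [0.0, 0.9, -0.5]
gripper_width: 0.799
grasp_force: 0.0
```

Call:
{"api": "step_arm", "payload": {
  "increments": [
    [[0.6,0,0,5,0,0,0],[-0.5,0,0,5,0,0,0],[-1,0,0,5,0,0,0],[-1,0,0,5,0,0,0],[-1,0,0,5,0,0,0],[-1,0,0,5,0,0,0],[-1,0,0,5,0,0,0],[-1,0,0,-30,0,0,0],[-1,0,0,-70,0,0,0],[-1,0,0,-105,0,0,0]]
  ]
}}

```text
t: 5.63
eef_pos: [0.4042, 0.2918, 0.153]
tool_rot: [-0.0, -0.082, 0.997, -0.0]
contact_force: [0.5, -0.4, -1.6]
gripper_width: 0.33
grasp_force: 59.7
```

Run:
```python
from h import *
go((.5963,-.276,.15),(.5963,-.276,.047),yaw=98.4)
```

```text
t 5.63 p [0.4042 0.2918 0.153 ] w 0.33 F [ 0.5 -0.4 -1.6] yaw 99.45 tilt [-0.04 -0.03]
[ 0.5963 -0.276   0.15  ] -> [ -96.3 -591.6    3.2]
[ 0.5963 -0.276   0.047 ] -> [ -96.4 -591.6  106.2]
turn [-0.03 -0.04  1.05]
```

Call:
{"api": "step_arm", "payload": {
  "increments": [
    [[-1,-6,-36,0,0,0,0.2],[-1,-12,-72,0,0,0,0.4],[-1,-18,-108,0,0,0,0.6],[-1,-24,-144,0,0,0,0.8],[-1,-30,-180,0,0,0,1],[-1,-36,-216,0,0,0,1],[-1,-42,-252,0,0,0,1],[-1,-48,-288,0,0,0,1],[-1,-54,-324,0,0,0,1],[-1,-60,-360,0,0,0,1]]
  ]
}}

```text
t: 6.47
eef_pos: [0.523, -0.0549, 0.1517]
tool_rot: [0.0, -0.074, 0.997, 0.0]
contact_force: [0.9, 0.6, -0.6]
gripper_width: 0.331
grasp_force: 59.7
```

Run:
```python
from h import *
go((.5963,-.276,.15),(.5963,-.276,.047),yaw=98.4)
```

```text
t 6.47 p [ 0.523  -0.0549  0.1517] w 0.331 F [ 0.9  0.6 -0.6] yaw 98.45 tilt [0.02 0.02]
[ 0.5963 -0.276   0.15  ] -> [ -40.  -229.5    1.7]
[ 0.5963 -0.276   0.047 ] -> [ -40.  -229.5  104.7]
turn [0.01 0.03 0.05]
```

Call:
{"api": "step_arm", "payload": {
  "increments": [
    [[-1,-6,-36,0,0,0,0],[-1,-12,-72,0,0,0,0],[-1,-18,-108,0,0,0,0],[-1,-24,-144,0,0,0,0],[-1,-30,-180,0,0,0,0],[-1,-36,-210,0,0,0,0],[-1,-40,-226,0,0,0,0],[-1,-40,-226,20,0,0,0],[-1,-40,-226,30,0,0,0],[-1,-40,-226,30,0,0,0]]
  ]
}}

```text
t: 7.3
eef_pos: [0.5935, -0.2693, 0.1184]
tool_rot: [-0.003, -0.074, 0.997, 0.001]
contact_force: [-0.0, 1.1, -1.3]
gripper_width: 0.331
grasp_force: 59.7
```

Run:
```python
from h import *
snap('scene');b=snap('top')['image']
cv2.imwrite('pics/place1.png',cv2.resize(b[140:320,140:405],None,fx=3,fy=3,interpolation=cv2.INTER_CUBIC)[:,:,::-1])
go((.5963,-.276,.047),yaw=98.4)
```

```text
t 7.4 p [ 0.5952 -0.2694  0.1208] w 0.331 F [0.2 1.  0.4] yaw 98.52 tilt [-0.09  0.07]
[ 0.5963 -0.276   0.047 ] -> [-0.2 -6.8 73.8]
turn [ 0.09 -0.08  0.12]
```

View pics/place1.png

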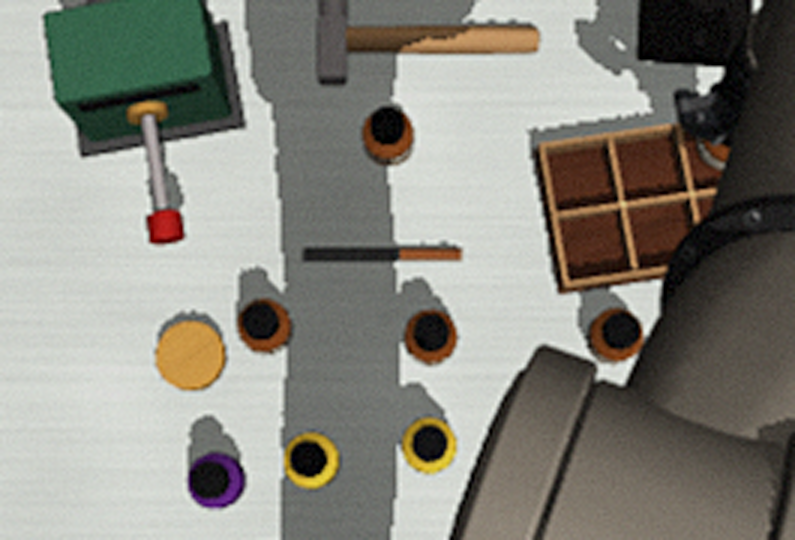

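The damper is open, with the knob at (165,225), and the remaining bottles stand where they were. The carried bottle hangs over the far-right cell.

Call:
{"api": "step_arm", "payload": {
  "increments": [
    [[-1,0,-7,20,0,0,0],[-1,0,-7,40,0,0,0],[-1,0,-7,58,0,0,0],[-1,0,-7,66,0,0,0],[-1,0,-7,70,0,0,0],[-1,0,-7,72,0,0,0],[-1,0,-7,74,0,0,0],[-1,0,-7,74,0,0,0],[-1,0,-7,74,0,0,0]]
  ]
}}

```text
t: 8.15
eef_pos: [0.5973, -0.2779, 0.0482]
tool_rot: [0.001, -0.074, 0.997, -0.0]
contact_force: [-0.7, 0.2, -0.7]
gripper_width: 0.329
grasp_force: 59.7
```

Call:
{"api": "step_arm", "payload": {
  "increments": [
    [[-1,0,0,2,0,0,0],[-1,0,0,3,0,0,0],[-1,0,0,3,0,0,0],[-1,0,0,3,0,0,0]]
  ]
}}

```text
t: 8.48
eef_pos: [0.5976, -0.2782, 0.0463]
tool_rot: [0.001, -0.074, 0.997, -0.0]
contact_force: [-2.7, 0.4, 9.7]
gripper_width: 0.325
grasp_force: 61.0
```

Call:
{"api": "step_arm", "payload": {
  "increments": [
    [[0.1,0,0,0,0,0,0],[0.1,0,0,0,0,0,0],[0.1,0,0,0,0,0,0],[0.1,0,0,-15,0,0,0],[0.1,0,0,-40,0,0,0],[0.1,0,0,-75,0,0,0],[0.6,0,0,-100,0,0,0],[0.6,0,0,-100,0,0,0]]
  ]
}}

```text
t: 9.15
eef_pos: [0.5998, -0.2795, 0.1502]
tool_rot: [0.004, -0.073, 0.997, -0.002]
contact_force: [1.2, -0.9, -0.1]
gripper_width: 0.795
grasp_force: 0.0
```

Run:
```python
from h import *
go((.4405,-.1805,.1),(.4405,-.1805,.041),yaw=98.4)
```

```text
t 9.15 p [ 0.5998 -0.2795  0.1502] w 0.795 F [ 1.2 -0.9 -0.1] yaw 98.42 tilt [ 0.51 -0.19]
[ 0.4405 -0.1805  0.1   ] -> [143.5 121.5  48.4]
[ 0.4405 -0.1805  0.041 ] -> [144.  121.8 107.4]
turn [-0.26  0.47  0.02]
```

Call:
{"api": "step_arm", "payload": {
  "increments": [
    [[0.6,28,24,0,0,0,0],[0.6,56,48,0,0,0,0],[0.6,84,72,0,0,0,0],[0.6,112,96,0,0,0,0],[0.6,142,120,10,0,0,0],[0.6,142,120,40,0,0,0],[0.6,142,120,65,0,0,0],[0.6,142,120,65,0,0,0],[0.6,142,120,65,0,0,0]]
  ]
}}

```text
t: 9.9
eef_pos: [0.4377, -0.1798, 0.0787]
tool_rot: [-0.001, -0.074, 0.997, 0.0]
contact_force: [0.2, -0.2, 0.1]
gripper_width: 0.799
grasp_force: 0.0
```

Run:
```python
from h import *
go((.4405,-.1805,.041),yaw=98.4)
```

```text
t 9.9 p [ 0.4377 -0.1798  0.0787] w 0.799 F [ 0.2 -0.2  0.1] yaw 98.44 tilt [-0.16  0.03]
[ 0.4405 -0.1805  0.041 ] -> [-2.7 -1.2 37.7]
turn [ 0.05 -0.15  0.04]
```

Call:
{"api": "step_arm", "payload": {
  "increments": [
    [[0.6,-2,-1,25,0,0,0],[0.6,-2,-1,38,0,0,0],[0.3,-2,-1,38,0,0,0],[-1,-2,-1,38,0,0,0],[-1,-2,-1,38,0,0,0],[-1,-2,-1,38,0,0,0],[-1,-2,-1,38,0,0,0],[-1,-2,-1,10,0,0,0],[-1,-2,-1,-30,0,0,0],[-1,-2,-1,-67,0,0,0]]
  ]
}}

```text
t: 10.73
eef_pos: [0.4398, -0.1805, 0.1477]
tool_rot: [-0.001, -0.073, 0.997, 0.0]
contact_force: [0.5, -0.5, -1.2]
gripper_width: 0.329
grasp_force: 59.8
```

Run:
```python
from h import *
go((.5877,-.2155,.146),(.5877,-.2155,.047),yaw=98.4)
```

```text
t 10.73 p [ 0.4398 -0.1805  0.1477] w 0.329 F [ 0.5 -0.5 -1.2] yaw 98.43 tilt [-0.1   0.01]
[ 0.5877 -0.2155  0.146 ] -> [-141.2  -56.3    1.5]
[ 0.5877 -0.2155  0.047 ] -> [-141.3  -56.3  100.5]
turn [ 0.02 -0.09  0.03]
```

Call:
{"api": "step_arm", "payload": {
  "increments": [
    [[-1,-35,-14,0,0,0,0],[-1,-70,-28,0,0,0,0],[-1,-105,-42,0,0,0,0],[-1,-140,-56,0,0,0,0],[-1,-140,-56,0,0,0,0],[-1,-140,-56,15,0,0,0],[-1,-140,-56,25,0,0,0],[-1,-140,-56,25,0,0,0]]
  ]
}}

```text
t: 11.4
eef_pos: [0.5852, -0.2146, 0.119]
tool_rot: [-0.002, -0.074, 0.997, 0.001]
contact_force: [0.2, -1.5, -1.0]
gripper_width: 0.326
grasp_force: 59.8
```

Run:
```python
from h import *
go((.5877,-.2155,.047),yaw=98.4)
```

```text
t 11.4 p [ 0.5852 -0.2146  0.119 ] w 0.326 F [ 0.2 -1.5 -1. ] yaw 98.45 tilt [-0.26  0.07]
[ 0.5877 -0.2155  0.047 ] -> [-2.6 -1.4 72. ]
turn [ 0.11 -0.25  0.05]
```

Call:
{"api": "step_arm", "payload": {
  "increments": [
    [[-1,-1,-1,20,0,0,0],[-1,-1,-1,40,0,0,0],[-1,-1,-1,56,0,0,0],[-1,-1,-1,66,0,0,0],[-1,-1,-1,70,0,0,0],[-1,-1,-1,73,0,0,0],[-1,-1,-1,75,0,0,0],[-1,-1,-1,76,0,0,0],[-1,-1,-1,76,0,0,0]]
  ]
}}

```text
t: 12.15
eef_pos: [0.5891, -0.2165, 0.0468]
tool_rot: [0.001, -0.074, 0.997, -0.0]
contact_force: [-1.6, 0.3, 3.1]
gripper_width: 0.331
grasp_force: 60.3
```

Call:
{"api": "step_arm", "payload": {
  "increments": [
    [[0,0,0,0,0,0,0],[0,0,0,0,0,0,0],[0,0,0,0,0,0,0],[0,0,0,-15,0,0,0],[0,0,0,-40,0,0,0],[0,0,0,-75,0,0,0],[0.6,0,0,-100,0,0,0],[0.6,0,0,-100,0,0,0]]
  ]
}}

```text
t: 12.82
eef_pos: [0.592, -0.2177, 0.1513]
tool_rot: [0.005, -0.073, 0.997, -0.002]
contact_force: [2.0, -1.0, 0.0]
gripper_width: 0.767
grasp_force: 0.0
```

Run:
```python
from h import *
go((.4397,-.0233,.146),(.4397,-.0233,.041),yaw=98.4)
```

```text
t 12.82 p [ 0.592  -0.2177  0.1513] w 0.767 F [ 2. -1.  0.] yaw 98.42 tilt [ 0.55 -0.14]
[ 0.4397 -0.0233  0.146 ] -> [122.2 214.7   3.3]
[ 0.4397 -0.0233  0.041 ] -> [123.2 215.1 108.3]
turn [-0.22  0.52  0.02]
```

Call:
{"api": "step_arm", "payload": {
  "increments": [
    [[0.6,17,30,0,0,0,0],[0.6,34,60,0,0,0,0],[0.6,51,90,0,0,0,0],[0.6,68,120,0,0,0,0],[0.6,85,150,0,0,0,0],[0.6,102,180,0,0,0,0],[0.6,120,213,10,0,0,0],[0.6,120,213,40,0,0,0],[0.6,120,213,65,0,0,0],[0.6,120,213,65,0,0,0]]
  ]
}}

```text
t: 13.65
eef_pos: [0.4356, -0.0225, 0.0773]
tool_rot: [-0.003, -0.075, 0.997, -0.0]
contact_force: [0.1, 0.1, -0.4]
gripper_width: 0.8
grasp_force: 0.0
```

Run:
```python
from h import *
a=snap('scene')['image'];
cv2.imwrite('pics/s2.png',cv2.resize(a[150:300,130:400],None,fx=2.9,fy=2.9,interpolation=cv2.INTER_CUBIC)[:,:,::-1])
go((.4397,-.0233,.041),yaw=98.4)
```

```text
t 13.7 p [ 0.4368 -0.0232  0.0789] w 0.8 F [ 0.5 -0.3  0.8] yaw 98.47 tilt [-0.26 -0.04]
[ 0.4397 -0.0233  0.041 ] -> [-3.1 -0.5 37.9]
turn [ 0.   -0.26  0.07]
```

View pics/s2.png

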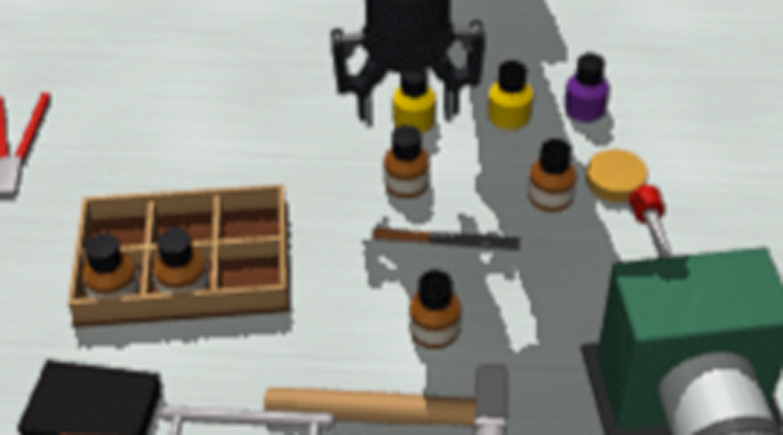

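Two bottles stand in the crate, at (105,265) and (178,260). The gripper is over the next one, whose cap is at (406,135), and everything else is unmoved.

Call:
{"api": "step_arm", "payload": {
  "increments": [
    [[0.6,-2,0,25,0,0,0],[0.6,-2,0,38,0,0,0],[0.3,-2,0,38,0,0,0],[-1,-2,0,38,0,0,0],[-1,-2,0,38,0,0,0],[-1,-2,0,38,0,0,0],[-1,-2,0,38,0,0,0],[-1,-2,0,10,0,0,0],[-1,-2,0,-30,0,0,0],[-1,-2,0,-67,0,0,0]]
  ]
}}

```text
t: 14.53
eef_pos: [0.4398, -0.0232, 0.149]
tool_rot: [-0.001, -0.073, 0.997, -0.0]
contact_force: [1.6, 0.7, -1.7]
gripper_width: 0.33
grasp_force: 59.8
```

Run:
```python
from h import *
go((.5787,-.1548,.146),(.5787,-.1548,.047),yaw=98.4)
```

```text
t 14.53 p [ 0.4398 -0.0232  0.149 ] w 0.33 F [ 1.6  0.7 -1.7] yaw 98.42 tilt [-0.07 -0.02]
[ 0.5787 -0.1548  0.146 ] -> [-118.2 -150.5    2.9]
[ 0.5787 -0.1548  0.047 ] -> [-118.3 -150.5  101.9]
turn [-0.01 -0.07  0.02]
```

Call:
{"api": "step_arm", "payload": {
  "increments": [
    [[-1,-24,-30,0,0,0,0],[-1,-48,-60,0,0,0,0],[-1,-72,-90,0,0,0,0],[-1,-96,-120,0,0,0,0],[-1,-118,-149,0,0,0,0],[-1,-118,-149,0,0,0,0],[-1,-118,-149,15,0,0,0],[-1,-118,-149,25,0,0,0],[-1,-118,-149,25,0,0,0]]
  ]
}}

```text
t: 15.28
eef_pos: [0.5772, -0.1522, 0.1204]
tool_rot: [-0.002, -0.074, 0.997, 0.001]
contact_force: [-0.9, -0.6, -0.6]
gripper_width: 0.331
grasp_force: 59.8
```

Run:
```python
from h import *
go((.5787,-.1548,.047),yaw=98.4)
```

```text
t 15.28 p [ 0.5772 -0.1522  0.1204] w 0.331 F [-0.9 -0.6 -0.6] yaw 98.46 tilt [-0.23  0.05]
[ 0.5787 -0.1548  0.047 ] -> [-1.4 -2.9 73.4]
turn [ 0.09 -0.22  0.06]
```

Call:
{"api": "step_arm", "payload": {
  "increments": [
    [[-1,0,-2,20,0,0,0],[-1,0,-2,40,0,0,0],[-1,0,-2,57,0,0,0],[-1,0,-2,67,0,0,0],[-1,0,-2,71,0,0,0],[-1,0,-2,74,0,0,0],[-1,0,-2,76,0,0,0],[-1,0,-2,77,0,0,0],[-1,0,-2,77,0,0,0]]
  ]
}}

```text
t: 16.03
eef_pos: [0.5799, -0.1549, 0.0478]
tool_rot: [0.001, -0.074, 0.997, 0.0]
contact_force: [-5.0, 2.1, 12.6]
gripper_width: 0.33
grasp_force: 61.4
```

Call:
{"api": "step_arm", "payload": {
  "increments": [
    [[0,0,0,-1,0,0,0],[0,0,0,-1,0,0,0],[0,0,0,-1,0,0,0],[0,0,0,-15,0,0,0],[0,0,0,-40,0,0,0],[0,0,0,-75,0,0,0],[0.6,0,0,-100,0,0,0],[0.6,0,0,-100,0,0,0]]
  ]
}}

```text
t: 16.7
eef_pos: [0.583, -0.156, 0.151]
tool_rot: [0.005, -0.073, 0.997, -0.001]
contact_force: [1.1, -0.4, -0.4]
gripper_width: 0.771
grasp_force: 0.0
```

Run:
```python
from h import *
go((.6155,.0134,.146),(.6155,.0134,.041),yaw=98.4)
```

```text
t 16.7 p [ 0.583 -0.156  0.151] w 0.771 F [ 1.1 -0.4 -0.4] yaw 98.42 tilt [ 0.54 -0.09]
[0.6155 0.0134 0.146 ] -> [-56.9 162.9   5.1]
[0.6155 0.0134 0.041 ] -> [-56.  163.2 110.1]
turn [-0.16  0.53  0.02]
```

Call:
{"api": "step_arm", "payload": {
  "increments": [
    [[0.6,-12,32,0,0,0,0],[0.6,-24,64,0,0,0,0],[0.6,-36,96,0,0,0,0],[0.6,-48,128,0,0,0,0],[0.6,-59,162,0,0,0,0],[0.6,-59,162,20,0,0,0],[0.6,-59,162,50,0,0,0],[0.6,-59,162,66,0,0,0],[0.6,-59,162,66,0,0,0]]
  ]
}}

```text
t: 17.45
eef_pos: [0.6111, 0.0143, 0.0754]
tool_rot: [-0.003, -0.074, 0.997, -0.0]
contact_force: [-1.1, 0.3, -0.4]
gripper_width: 0.801
grasp_force: 0.0
```

Run:
```python
from h import *
a=snap('scene')['image'];
cv2.imwrite('pics/s3.png',cv2.resize(a[150:300,130:400],None,fx=2.9,fy=2.9,interpolation=cv2.INTER_CUBIC)[:,:,::-1])
go((.6155,.0134,.041),yaw=98.4)
```

```text
t 17.5 p [0.6125 0.014  0.0775] w 0.802 F [0.3 0.9 1.3] yaw 98.46 tilt [-0.23 -0.03]
[0.6155 0.0134 0.041 ] -> [-3.1 -1.  36.5]
turn [-0.   -0.23  0.06]
```

View pics/s3.png

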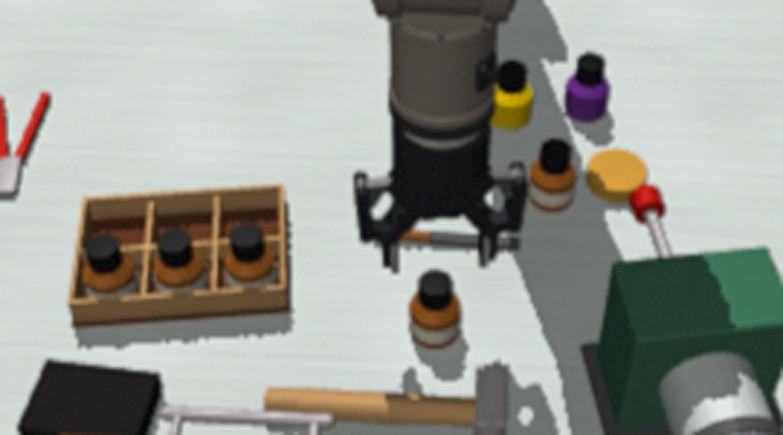

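Three bottles stand in the far row, and the gripper is over the one near the hammer, with its cap at (436,283).

Call:
{"api": "step_arm", "payload": {
  "increments": [
    [[0.6,-2,0,25,0,0,0],[0.6,-2,0,37,0,0,0],[0.3,-2,0,37,0,0,0],[-1,-2,0,37,0,0,0],[-1,-2,0,37,0,0,0],[-1,-2,0,37,0,0,0],[-1,-2,0,37,0,0,0],[-1,-2,0,10,0,0,0],[-1,-2,0,-30,0,0,0],[-1,-2,0,-70,0,0,0]]
  ]
}}

```text
t: 18.33
eef_pos: [0.6148, 0.0142, 0.15]
tool_rot: [-0.001, -0.074, 0.997, -0.0]
contact_force: [0.7, -0.5, -0.6]
gripper_width: 0.331
grasp_force: 59.3
```

Run:
```python
from h import *
go((.5353,-.2852,.146),(.5353,-.2852,.047),yaw=98.4)
```

```text
t 18.33 p [0.6148 0.0142 0.15  ] w 0.331 F [ 0.7 -0.5 -0.6] yaw 98.44 tilt [-0.15 -0.02]
[ 0.5353 -0.2852  0.146 ] -> [ 122.6 -284.5    4.3]
[ 0.5353 -0.2852  0.047 ] -> [ 122.4 -284.5  103.3]
turn [ 0.   -0.15  0.04]
```

Call:
{"api": "step_arm", "payload": {
  "increments": [
    [[-1,15,-35,0,0,0,0],[-1,30,-70,0,0,0,0],[-1,45,-105,0,0,0,0],[-1,60,-140,0,0,0,0],[-1,75,-175,0,0,0,0],[-1,90,-210,0,0,0,0],[-1,105,-245,0,0,0,0],[-1,122,-283,0,0,0,0],[-1,122,-283,0,0,0,0],[-1,122,-283,0,0,0,0]]
  ]
}}

```text
t: 19.17
eef_pos: [0.5352, -0.2873, 0.1499]
tool_rot: [0.0, -0.07, 0.998, -0.001]
contact_force: [0.4, 1.5, -1.2]
gripper_width: 0.33
grasp_force: 59.4
```

Run:
```python
from h import *
go((.5353,-.2852,.047),yaw=98.4)
```

```text
t 19.17 p [ 0.5352 -0.2873  0.1499] w 0.33 F [ 0.4  1.5 -1.2] yaw 98.07 tilt [ 0.02 -0.09]
[ 0.5353 -0.2852  0.047 ] -> [ -0.4   2.3 102.9]
turn [-0.09  0.   -0.33]
```

Call:
{"api": "step_arm", "payload": {
  "increments": [
    [[-1,0,2,30,0,0,0],[-1,0,2,60,0,0,0],[-1,0,2,84,0,0,0],[-1,0,2,95,0,0,0],[-1,0,2,99,0,0,0],[-1,0,2,102,0,0,0],[-1,0,2,104,0,0,0],[-1,0,2,104,0,0,0]]
  ]
}}

```text
t: 19.83
eef_pos: [0.5374, -0.2814, 0.0466]
tool_rot: [0.001, -0.074, 0.997, -0.0]
contact_force: [-0.9, -2.2, 3.6]
gripper_width: 0.329
grasp_force: 60.6
```

Call:
{"api": "step_arm", "payload": {
  "increments": [
    [[-1,1,-3,-1,0,0,0],[-1,1,-3,0,0,0,0],[-1,1,-3,0,0,0,0]]
  ]
}}

```text
t: 20.08
eef_pos: [0.5368, -0.2842, 0.0465]
tool_rot: [0.001, -0.074, 0.997, 0.0]
contact_force: [-1.9, 0.7, 7.0]
gripper_width: 0.329
grasp_force: 61.3
```

Call:
{"api": "step_arm", "payload": {
  "increments": [
    [[0,0,0,0,0,0,0],[0,0,0,0,0,0,0],[0,0,0,0,0,0,0],[0,0,0,-15,0,0,0],[0,0,0,-40,0,0,0],[0,0,0,-75,0,0,0],[0.6,0,0,-100,0,0,0],[0.6,0,0,-100,0,0,0]]
  ]
}}

```text
t: 20.75
eef_pos: [0.539, -0.2861, 0.1506]
tool_rot: [0.004, -0.074, 0.997, -0.002]
contact_force: [1.1, -1.3, 0.2]
gripper_width: 0.768
grasp_force: 0.0
```

Run:
```python
from h import *
go((.449,.118,.146),(.449,.118,.041),yaw=98.4)
```

```text
t 20.75 p [ 0.539  -0.2861  0.1506] w 0.768 F [ 1.1 -1.3  0.2] yaw 98.44 tilt [ 0.46 -0.17]
[0.449 0.118 0.146] -> [ 29.8 413.    2.7]
[0.449 0.118 0.041] -> [ 30.6 413.4 107.7]
turn [-0.23  0.44  0.04]
```

Call:
{"api": "step_arm", "payload": {
  "increments": [
    [[0.6,2,36,0,0,0,0],[0.6,5,72,0,0,0,0],[0.6,7,108,0,0,0,0],[0.6,10,144,0,0,0,0],[0.6,12,180,0,0,0,0],[0.6,15,216,0,0,0,0],[0.6,17,252,0,0,0,0],[0.6,20,288,0,0,0,0],[0.6,23,324,0,0,0,0],[0.6,25,360,0,0,0,0]]
  ]
}}

```text
t: 21.58
eef_pos: [0.4572, 0.0694, 0.145]
tool_rot: [-0.0, -0.074, 0.997, 0.0]
contact_force: [-0.1, -0.2, 0.5]
gripper_width: 0.8
grasp_force: 0.0
```

Run:
```python
from h import *
a=snap('scene')['image'];
cv2.imwrite('pics/s4.png',cv2.resize(a[150:300,130:400],None,fx=2.9,fy=2.9,interpolation=cv2.INTER_CUBIC)[:,:,::-1])
go((.449,.118,.146),(.449,.118,.041),yaw=98.4)
```

```text
t 21.63 p [0.456  0.0772 0.1449] w 0.8 F [-1.   5.6 -1.1] yaw 98.95 tilt [-0.08  0.21]
[0.449 0.118 0.146] -> [ 0.6 41.4 -0.9]
[0.449 0.118 0.041] -> [  0.5  41.  104.1]
turn [ 0.22 -0.05  0.55]
```

View pics/s4.png

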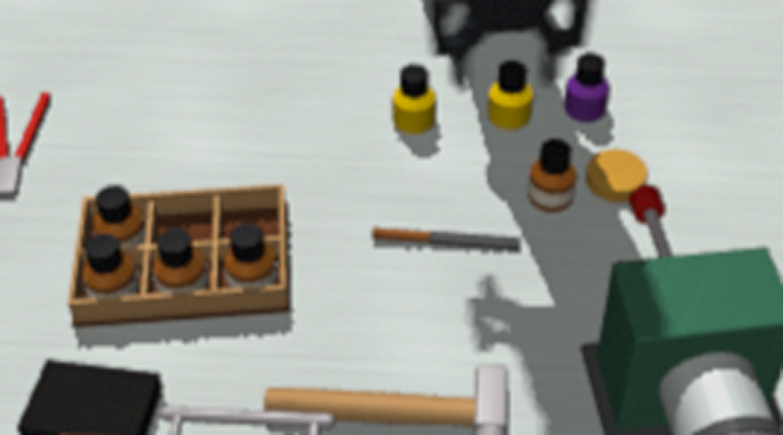

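Four bottles are in the crate. The last one is at (555,160), unmoved.

Call:
{"api": "step_arm", "payload": {
  "increments": [
    [[0.6,0,25,0,0,0,0],[0.6,0,42,0,0,0,0],[0.6,0,42,20,0,0,0],[0.6,0,42,50,0,0,0],[0.6,0,42,65,0,0,0],[0.6,0,42,65,0,0,0],[0.6,0,42,65,0,0,0]]
  ]
}}

```text
t: 22.22
eef_pos: [0.4515, 0.1089, 0.0797]
tool_rot: [-0.001, -0.074, 0.997, -0.0]
contact_force: [-0.2, 0.3, 0.4]
gripper_width: 0.803
grasp_force: 0.0
```

Run:
```python
from h import *
go((.449,.118,.041),yaw=98.4)
```

```text
t 22.22 p [0.4515 0.1089 0.0797] w 0.803 F [-0.2  0.3  0.4] yaw 98.44 tilt [-0.13 -0.05]
[0.449 0.118 0.041] -> [ 1.1  9.4 38.7]
turn [-0.03 -0.13  0.04]
```

Call:
{"api": "step_arm", "payload": {
  "increments": [
    [[0.6,1,9,0,0,0,0],[0.6,1,9,25,0,0,0],[0.6,1,9,39,0,0,0],[0.3,1,9,39,0,0,0],[-1,1,9,39,0,0,0],[-1,1,9,39,0,0,0],[-1,1,9,39,0,0,0],[-1,1,9,39,0,0,0],[-1,1,9,10,0,0,0],[-1,1,9,-30,0,0,0]]
  ]
}}

```text
t: 23.05
eef_pos: [0.4478, 0.1173, 0.1096]
tool_rot: [-0.003, -0.074, 0.997, -0.001]
contact_force: [0.8, 1.1, -1.2]
gripper_width: 0.331
grasp_force: 59.4
```

Run:
```python
from h import *
go((.5263,-.2245,.146),(.5263,-.2245,.047),yaw=98.4)
```

```text
t 23.05 p [0.4478 0.1173 0.1096] w 0.331 F [ 0.8  1.1 -1.2] yaw 98.45 tilt [-0.29 -0.13]
[ 0.5263 -0.2245  0.146 ] -> [ -27.2 -349.7  -36. ]
[ 0.5263 -0.2245  0.047 ] -> [ -27.7 -349.5   63. ]
turn [-0.09 -0.31  0.05]
```

Call:
{"api": "step_arm", "payload": {
  "increments": [
    [[-1,-2,-30,-20,0,0,0],[-1,-5,-65,-37,0,0,0],[-1,-8,-100,-37,0,0,0],[-1,-11,-135,-37,0,0,0],[-1,-14,-170,-37,0,0,0],[-1,-17,-205,-37,0,0,0],[-1,-20,-240,-37,0,0,0],[-1,-23,-275,-37,0,0,0],[-1,-26,-310,-37,0,0,0],[-1,-28,-347,-37,0,0,0]]
  ]
}}

```text
t: 23.88
eef_pos: [0.5291, -0.2223, 0.1484]
tool_rot: [0.001, -0.074, 0.997, 0.0]
contact_force: [1.5, -0.1, -0.0]
gripper_width: 0.33
grasp_force: 59.5
```

Call:
{"api": "step_arm", "payload": {
  "increments": [
    [[-1,0,0,0,0,0,0],[-1,0,0,0,0,0,0],[-1,0,0,0,0,0,0]]
  ]
}}

```text
t: 24.13
eef_pos: [0.5285, -0.2206, 0.1477]
tool_rot: [0.0, -0.073, 0.997, 0.0]
contact_force: [-0.5, 0.5, -1.9]
gripper_width: 0.332
grasp_force: 59.6
```

Run:
```python
from h import *
go((.5263,-.2245,.047),yaw=98.4)
```

```text
t 24.13 p [ 0.5285 -0.2206  0.1477] w 0.332 F [-0.5  0.5 -1.9] yaw 98.43 tilt [0.02 0.03]
[ 0.5263 -0.2245  0.047 ] -> [  2.8  -3.5 100.7]
turn [0.03 0.02 0.03]
```

Call:
{"api": "step_arm", "payload": {
  "increments": [
    [[-1,2,-4,30,0,0,0],[-1,2,-4,60,0,0,0],[-1,2,-4,84,0,0,0],[-1,2,-4,94,0,0,0],[-1,2,-4,98,0,0,0],[-1,2,-4,100,0,0,0],[-1,2,-4,102,0,0,0],[-1,2,-4,103,0,0,0],[-1,2,-4,103,0,0,0]]
  ]
}}

```text
t: 24.88
eef_pos: [0.5282, -0.225, 0.0469]
tool_rot: [0.001, -0.074, 0.997, 0.0]
contact_force: [-4.7, 3.4, 10.5]
gripper_width: 0.329
grasp_force: 61.0
```

Call:
{"api": "step_arm", "payload": {
  "increments": [
    [[0,0,0,0,0,0,0],[0,0,0,0,0,0,0],[0,0,0,0,0,0,0],[0,0,0,-15,0,0,0],[0,0,0,-40,0,0,0],[0,0,0,-75,0,0,0],[0.6,0,0,-105,0,0,0],[0.6,0,30,-115,0,0,0.4],[0.8,0,65,-115,0,0,-0.8],[0.8,0,65,-115,0,0,-1]]
  ]
}}

```text
t: 25.72
eef_pos: [0.5182, -0.1544, 0.1603]
tool_rot: [0.001, -0.086, 0.996, 0.002]
contact_force: [-0.3, 0.8, -1.1]
gripper_width: 0.893
grasp_force: 0.0
```

Run:
```python
from h import *
go((.526,.1975,.16),(.526,.1975,.055),yaw=99.5)
```

```text
t 25.72 p [ 0.5182 -0.1544  0.1603] w 0.893 F [-0.3  0.8 -1.1] yaw 99.9 tilt [0.08 0.21]
[0.526  0.1975 0.16  ] -> [-68.2 345.3   1.6]
[0.526  0.1975 0.055 ] -> [-68.  344.9 106.6]
turn [0.2  0.11 0.4 ]
```

Call:
{"api": "step_arm", "payload": {
  "increments": [
    [[0.8,-7,35,0,0,0,0],[0.8,-14,70,0,0,0,0],[0.8,-21,105,0,0,0,0],[0.8,-28,140,0,0,0,0],[0.8,-35,175,0,0,0,0],[0.8,-42,210,0,0,0,0],[0.8,-49,245,0,0,0,0],[0.8,-56,280,0,0,0,0],[0.8,-63,315,0,0,0,0],[0.8,-68,343,0,0,0,0]]
  ]
}}

```text
t: 26.55
eef_pos: [0.5283, 0.1918, 0.1595]
tool_rot: [0.0, -0.083, 0.997, 0.001]
contact_force: [0.6, 0.2, -0.2]
gripper_width: 0.9
grasp_force: 0.0
```

Call:
{"api": "step_arm", "payload": {
  "increments": [
    [[0.8,0,0,0,0,0,0],[0.8,0,0,0,0,0,0],[0.8,0,0,0,0,0,0]]
  ]
}}

```text
t: 26.8
eef_pos: [0.5284, 0.1877, 0.1592]
tool_rot: [-0.0, -0.082, 0.997, -0.0]
contact_force: [-0.4, 0.7, 0.1]
gripper_width: 0.898
grasp_force: 0.0
```

Run:
```python
from h import *
a=snap('scene')['image'];b=snap('top')['image']
f=lambda i,u,v:cv2.resize(i[v:v+130,u:u+265],None,fx=3,fy=3,interpolation=cv2.INTER_CUBIC)[:290]
cv2.imwrite('pics/full.png',np.vstack([f(a,140,180),f(b,140,170)])[:,:,::-1])
go((.526,.1975,.055),yaw=99.5)
```

```text
t 26.9 p [0.5286 0.1867 0.1593] w 0.898 F [ 0.4  0.2 -0.6] yaw 99.31 tilt [-0.   -0.04]
[0.526  0.1975 0.055 ] -> [  0.8  11.2 104.3]
turn [-0.04 -0.01 -0.19]
```

View pics/full.png

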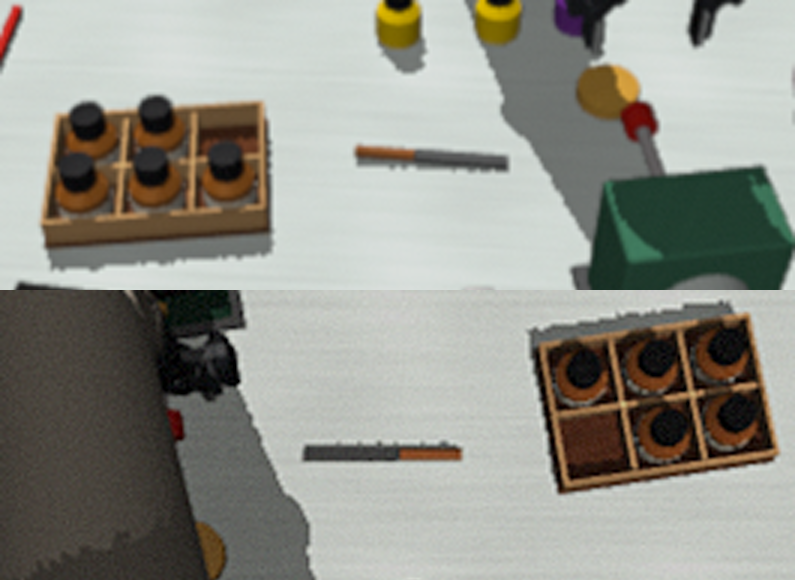

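Five bottles stand upright in five cells, one cell is empty, and no amber bottle is left on the bench. The knob is still out at (638,122). Next I'll grip it and push it home.

Call:
{"api": "step_arm", "payload": {
  "increments": [
    [[1,1,11,0,0,0,0],[1,1,11,0,0,0,0],[1,1,11,25,0,0,0],[1,1,11,55,0,0,0],[1,1,11,85,0,0,0],[1,1,11,104,0,0,0],[1,1,11,104,0,0,0],[1,1,11,104,0,0,0],[1,1,11,104,0,0,0]]
  ]
}}

```text
t: 27.65
eef_pos: [0.5266, 0.1994, 0.0565]
tool_rot: [0.001, -0.082, 0.997, 0.0]
contact_force: [0.3, -0.3, -0.1]
gripper_width: 1.0
grasp_force: 0.0
```

Run:
```python
from h import *
go((.526,.1975,.055),yaw=99.5)
```

```text
t 27.65 p [0.5266 0.1994 0.0565] w 1.0 F [ 0.3 -0.3 -0.1] yaw 99.43 tilt [0.09 0.04]
[0.526  0.1975 0.055 ] -> [ 0.9 -1.8  1.5]
turn [ 0.03  0.09 -0.07]
```

Call:
{"api": "step_arm", "payload": {
  "increments": [
    [[0.5,1,-1,1,0,0,0],[-0.3,1,-1,1,0,0,0],[-1,1,-1,1,0,0,0],[-1,1,-1,1,0,0,0],[-1,1,-1,1,0,0,0],[-1,1,-1,1,0,0,0],[-1,1,-1,1,0,0,0]]
  ]
}}

```text
t: 28.23
eef_pos: [0.5254, 0.1967, 0.0553]
tool_rot: [0.0, -0.082, 0.997, -0.001]
contact_force: [-1.4, -4.4, 9.1]
gripper_width: 0.332
grasp_force: 58.5
```

Call:
{"api": "step_arm", "payload": {
  "increments": [
    [[-1,-7,0,0,0,0,0],[-1,-14,0,0,0,0,0],[-1,-21,0,0,0,0,0],[-1,-28,0,0,0,0,0],[-1,-35,0,0,0,0,0],[-1,-42,0,0,0,0,0],[-1,-46,0,0,0,0,0],[-1,-46,0,0,0,0,0],[-1,-46,0,0,0,0,0]]
  ]
}}

```text
t: 28.98
eef_pos: [0.5696, 0.205, 0.0553]
tool_rot: [-0.001, -0.082, 0.997, -0.0]
contact_force: [-5.3, -3.3, 14.3]
gripper_width: 0.331
grasp_force: 60.2
```

Call:
{"api": "step_arm", "payload": {
  "increments": [
    [[1,0,0,0,0,0,0],[1,0,0,0,0,0,0],[1,0,0,0,0,0,0],[1,0,0,0,0,0,0],[1,0,0,-30,0,0,0],[1,0,0,-60,0,0,0],[1,0,0,-95,0,0,0],[1,0,35,-130,0,0,0],[1,0,75,-130,0,0,0],[1,0,115,-130,0,0,0]]
  ]
}}

```text
t: 29.82
eef_pos: [0.5537, 0.3172, 0.1877]
tool_rot: [0.003, -0.08, 0.997, 0.001]
contact_force: [-0.5, 0.9, -0.5]
gripper_width: 1.002
grasp_force: 0.0
```

Call:
{"api": "step_arm", "payload": {
  "increments": [
    [[1,20,35,0,0,0,0],[1,40,70,0,0,0,0],[1,60,105,0,0,0,0],[1,80,140,0,0,0,0],[1,100,175,0,0,0,0],[1,100,175,0,0,0,0],[1,100,175,0,0,0,0],[1,100,175,0,0,0,0]]
  ]
}}

```text
t: 30.48
eef_pos: [0.4244, 0.4723, 0.1839]
tool_rot: [-0.0, -0.083, 0.997, -0.0]
contact_force: [1.0, -0.7, 0.4]
gripper_width: 1.0
grasp_force: 0.0
```

Run:
```python
from h import *
a=snap('scene')['image'];b=snap('top')['image']
f=lambda i,u,v:cv2.resize(i[v:v+130,u:u+265],None,fx=3,fy=3,interpolation=cv2.INTER_CUBIC)[:290]
cv2.imwrite('pics/end.png',np.vstack([f(a,140,180),f(b,140,145)])[:,:,::-1])
t0=cv2.imread('pics/top0.png')[:,:,::-1]
def red(i):
    m=(i[...,0]>110)&(i[...,1]<60)&(i[...,2]<60); m[:,:170]=0;m[:,215:]=0; y,x=np.nonzero(m[:230]); return x.mean(),y.mean(),len(x)
print(red(t0.astype(int)),red(b.astype(int)))
```

```text
(np.float64(191.82857142857142), np.float64(197.04285714285714), 70) (np.float64(191.79365079365078), np.float64(197.015873015873), 63)
```

View pics/end.png

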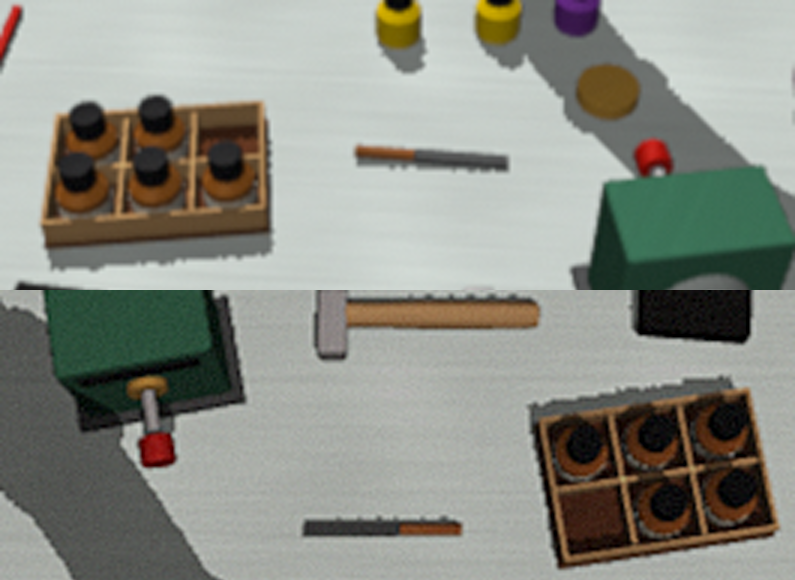

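The knob is back at its starting pixel, so the damper is home. All five bottles stand in the crate and the robot is clear, so I'm handing in.

```bash
python3 -c "
from station import bot
print(bot.hand_in())"
```

```text
the job is handed in; nothing more can be done
None
```

The job is handed in, with no verdict returned: I opened the damper first, stood all five flux bottles found on the bench upright in separate crate cells, then pushed the knob fully home; the other tools and look-alikes were left alone.

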